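Tare the dial scale with the weighing dish on it

TASK

Set the empty oblong steel dish gently, upright, in the middle of the scale's platform and let go of it. Then turn the knurled knob on the scale's sloping dial until the needle points straight at the zero mark, so that the scale reads zero with the dish on it, and let go. Leave everything else on the table where it is.

Things in the scene. Friction and masses are not known exactly. Their poses are not given: they have to be found in the camera images.
- dish_mid (a point): centre (half-way up) of the loose open-topped oblong stainless dish: 120 mm long along its x axis, 60 mm wide along y, 50 mm high, walls 3 mm, 0.2 to 0.41 kg. It stands upright on the table to one side of the scale and can be pinched from above across its 60 mm width. A round steel bowl stands on the other side of the scale
- platform_top (a point): centre of the upper face of the scale's square steel platform (150 x 150 mm, 6 mm thick, flat, no rim), 132 mm above the table. z up, x points away from the dial (the dial lies on the -x side). The platform is sprung: see platform
- platform (a joint): how far the platform has sunk, m: 0 when empty, 7.5 mm for each kilogram (1300 N/m), stop at 16 mm (about 21 N). It must not be forced down beyond 13 mm (about 17 N)
- scale: the fixed dial scale: white housing 290 mm deep, 170 mm wide, 105 mm high behind its sloping front. Origin under its centre; x points from dial to platform, z up. The platform's centre is at x = +75 mm. The dial (disc of 136 mm diameter, white face) lies on the front slope, centre at x = -65 mm, its axis leaning 35 degrees from vertical towards -x; it faces to the robot's right, or right and somewhat away from it
- dial_grip (a point): point on the dial's axis, where to grip the round knurled black knob (40 mm diameter, 34 mm proud of the face) that is one piece with the dial: 23 mm above the face, 11 mm below the knob's flat top. z is the axis, out of the face (35 degrees from vertical); x points to the zero mark and turns with the dial. Pinch it along the axis, in any direction across
- zero_mark (a point): inner end of the zero mark, a broad black bar (5 x 13 mm, the other marks are 1 mm thin) near the rim of the dial; 50 mm from the axis, 3 mm above the face; turns with the dial
- needle_tip (a point): tip of the black needle, arrow-headed, 50 mm from the axis, 3 mm above the face. It turns on the dial's axis but is moved only by the load on the platform, not by the knob. It stands exactly at the zero mark when the scale reads zero
- dial (a joint): angle of dial and knob, rad, growing clockwise as seen looking at the face; at 0 the zero mark is at the upper end of the slope. Turns from -1 to 2.2; stays where it is left (friction 0.05 N m)
- needle (a joint): angle of the needle, rad, clockwise as seen looking at the face, counted from the same upper end of the slope: the scale reads zero when dial equals needle. 0 with an empty platform, pi for each kilogram (0.6 to 1.3 with the dish on)
- bowl_mid (a point): bystander: centre of a round steel bowl, 100 mm across, 50 mm high; leave alone
- jar_mid (a point): bystander: centre of a glass jar, 60 mm across, 85 mm high; leave alone
- tin_mid (a point): bystander: centre of a steel tin with a paper label, 72 mm across, 90 mm high; leave alone
- spatula_grip (a point): bystander: handle of a spatula lying flat, 240 mm long; leave alone
- banana_mid (a point): bystander: middle of a banana lying on the table, about 190 mm long, 34 mm thick; leave alone

How it is judged:
On the way, in this order (a step that is already met when the one before it is completed fails the run):
1. the dish stands upright in the middle of the platform, released and still (horizontal distance between dish_mid and platform_top below 0.035 m and z of dish_mid in the frame of platform_top between 0.019 and 0.031 m and angle between dish_mid's own z axis and vertical below 0.15 rad and distance between the grasp point and dish_mid above 0.05 m and velocity of joint platform between -0.005 and 0.005 m/s), for 0.3 s.
2. the zero mark has been turned to the needle (distance between zero_mark and needle_tip below 0.003 m), for 0.2 s.
At the end, for the whole second after the job is handed in: The dish stands upright on the platform, its centre within 35 mm of the platform's centre, at rest and released; the tip of the needle is within 3 mm of the zero mark (about 3.4 degrees), and the dial is still (all of step 1 and distance between zero_mark and needle_tip below 0.003 m and velocity of joint dial between -0.03 and 0.03 rad/s); the robot touches nothing.
It fails at once if the platform is slammed or pressed down beyond 13 mm (value of joint platform above 0.013 m).
It fails at once if a bystander is shifted by more than 30 mm (distance of any of bowl_mid, jar_mid, tin_mid, spatula_grip, banana_mid from where it was at the start of the episode above 0.03 m).
It also fails if it takes over 64 s, if anything falls off the work surface, if the arm or the gripper's body presses on something with over 40 N, if the wrist force passes 120 N, or if a joint passes its speed limit or range.

ROBOT

A 7-joint arm with a two-finger parallel gripper is mounted at the origin on the work surface. World frame = base frame: x ahead of the robot, y to its left, z up, the work surface at z = 0. Lengths are in m, angles in rad, forces in N, time in s.
With the tool pointing down it reaches from about 0.4 to 0.85 m from the base axis. Payload 10.4 kg.
Tool frame: the origin (TCP) lies on the centre line of the jaws, within the pads' length; the fingertips stand r.tip_extent ahead of it and the grasp point (between the pads) lies 8 mm behind it (r.tip_extent is the distance from the TCP to the fingertips, in m); z points along the fingers, y is the direction in which the jaws open and shut (so a half turn about z gives the same grasp; the last joint's range is limited). The gripper opens to 87 mm and grips with 3 to 60 N. Pads are 19 mm wide; open, the fingers measure 117 mm over their backs; the gripper's body (75 mm by 190 mm) begins 51 mm behind the grasp point.
Start: joints at [1.245, 0.332, -0.065, 1.46, 0.022, 1.35, -0.088], TCP at [0.186, -0.597, 0.234] pointing down, gripper open.
Joint ranges: [-2.6, 2.6], [-0.5, 2.12], [-1.47, 1.34], [0.16, 2.42], [-1.27, 4.41], [0.06, 2.06], [-2.6, 2.6]. Speed limits (rad/s): [2.22, 2.22, 2.79, 2.79, 3.14, 3.14, 3.14].

INTERFACE

Orientations are given as a unit quaternion [x, y, z, w].
In Python, from bench import r gives the robot as it stands.
- The arm moves only by the shell command python3 -m jog 'ROWS' [FORCE]. ROWS is JSON, a list of rows, each a list of 7 numbers: the shift along the tool's x, y, z in cm, then the turn, a rotation vector about the tool's x, y, z in rad, then the opening, from -1 (shut) to 1 (fully open). In form: [[tx, ty, tz, wx, wy, wz, jaw], ...]. A call has 1 to 20 rows; each row shifts and turns the commanded pose from where the row before left it, along the tool's axes as they then stand; what a row does not reach is not made up. A row lasts 1/8 s, in which the tool goes at most 62.5 mm and 10.7 degrees, less where a joint would pass 70% of its speed; a pose out of reach is approached as far as the arm can. A call with a gripper value outside its range is refused whole. The fingers move at their own pace and stop on an object; FORCE is the grip in N (left out, the last holds). Time passes only in rows, so rows that do not move let the fingers close. It gives the time, the measured TCP pose, the force and the opening at its end, in the units of the state.
- r.read_state(): the state, without advancing time (a new reading comes with each control period).
- r.camera(name): name is "side" or "top" or "wrist"; returns a dict with "frame" (384x512x3 uint8, red, green, blue), "fx", "fy", "cx", "cy" (pixels), "camera_from_world" (4x4, takes a point from world to camera coordinates). Camera axes: x right, y down, z forward; pixel columns grow to the right and rows downward; lengths in m; the calibration is good to about 2 mm. A picture is of the moment at which its call begins. There is no depth.
- r.close_job(): hands the job in, once; it reports no verdict.
Trained networks look in a picture, given as the dict that the camera call returned (one of the last four; its "shot" number tells which), for a name from the list of things; names that differ only in an ending like _2 or _b are one class to them, and where a whole thing is asked for, a point or a joint stands for the part that bears it (a point fixed in the world has none). Each returns a list of dicts, best first, with "score" (0 to 1); they miss things now and then, are a little off and sometimes report something else, mostly with a low value. They report only what shows in the picture. A call takes as long as a camera call.
- r.search_frame(picture, thing): "rect" ([left, top, right, bottom] in pixels, round what is visible of it).
The state is a dict: "time": time; "joint_positions": joint angles; "joint_vel": joint speeds; "joint_torque": joint torques, N m; "ee_pos": TCP position; "eef_rot": TCP orientation; "ft_force": force on the tool from outside, world axes, zero at the start; "torque": the same for the moment, N m; "width": finger opening in m.
Only numpy, scipy, OpenCV 4.12 (cv2) and the standard library are available. Lean on these libraries where they do the work, as an engineer would, in place of code of your own. Each camera call takes 0.05 s, during which the arm holds its last target.

## Working session

There is one attempt and no reset: what is moved stays moved. The work goes in short steps, Python scripts to look and compute and a shell command to move; the robot and the scene stay as the last step left them, time stands still between calls to the robot, and variables do not carry over. Pictures are saved under pics/ and viewed, and the job is handed in when it is done.

```bash
ls; mkdir -p pics
python3 - <<'E'
from bench import r
import cv2,json
s=r.read_state();print({k:(s[k]) for k in s});print(r.tip_extent)
for n in ["side","top","wrist"]:
    c=r.camera(n);cv2.imwrite(f"pics/{n}0.png",cv2.cvtColor(c["frame"],cv2.COLOR_RGB2BGR))
    print(n,c["fx"],c["cx"],c["cy"],c["camera_from_world"])
    for t in ["dish_mid","platform_top","scale","dial_grip","zero_mark","needle_tip","bowl_mid","jar_mid"]:
        print(t,[(d["rect"],round(d["score"],2)) for d in r.search_frame(c,t)[:2]])
E
```

```text
pics
{'time': 0.0, 'joint_positions': array([ 1.245403  ,  0.33286664, -0.06468344,  1.46094445,  0.02160789,
        1.34992668, -0.08847559]), 'joint_vel': array([ 3.27719514e-05, -1.17923909e-04, -9.13948026e-04, -1.04243421e-03,
       -3.52502405e-05, -4.34182045e-04,  1.38207123e-03]), 'joint_torque': array([-1.67704606e-03, -6.23262119e+01,  2.33436510e-02, -3.89899492e+01,
       -6.16274960e-02,  3.95147467e-02,  1.19635720e-04]), 'ee_pos': array([ 0.18623529, -0.59620749,  0.23275568]), 'eef_rot': array([ 9.88558760e-01,  1.50834519e-01, -1.49582378e-04, -7.09123645e-04]), 'ft_force': array([-0.17030905,  0.06040678,  0.38393694]), 'torque': array([ 0.01022967,  0.01581744, -0.03422276]), 'width': 0.08684739511332173}
0.011
side 424.67627648414566 254.1937752238089 191.39082633369264 [[-0.76333162 -0.6459526  -0.00837131  0.40237753]
 [-0.46632179  0.55993465 -0.68484828  0.33554815]
 [ 0.44706691 -0.51886263 -0.7286376   1.16091894]
 [ 0.          0.          0.          1.        ]]
dish_mid [([310.8, 147.8, 348.4, 176.5], 0.73), ([241.7, 170.5, 283.7, 193.3], 0.53)]
plat
[... 758 characters left out ...]
4, 294.1, 225.3], 0.73)]
dial_grip [([253.3, 167.1, 289.7, 210.2], 0.57), ([121.5, 202.9, 154.0, 237.3], 0.38)]
zero_mark [([253.1, 164.4, 288.7, 206.4], 0.56)]
needle_tip []
bowl_mid [([253.2, 166.1, 287.3, 208.8], 0.39)]
jar_mid [([131.5, 137.7, 153.6, 160.7], 0.61)]
wrist 301.22478655080295 255.1495005591135 190.13024080473755 [[ 2.99054308e-01 -9.54236071e-01 -2.03995039e-04 -6.25095806e-01]
 [-9.20868181e-01 -2.88652951e-01  2.62071110e-01 -3.19502328e-02]
 [-2.50136590e-01 -7.81856419e-02 -9.65048544e-01  3.89499374e-01]
 [ 0.00000000e+00  0.00000000e+00  0.00000000e+00  1.00000000e+00]]
dish_mid []
platform_top []
scale []
dial_grip []
zero_mark []
needle_tip []
bowl_mid []
jar_mid []
```

View pics/side0.png

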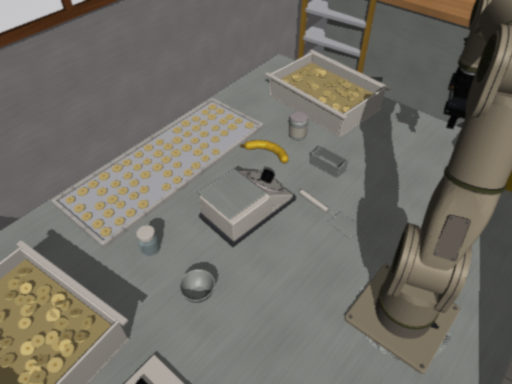

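View pics/top0.png

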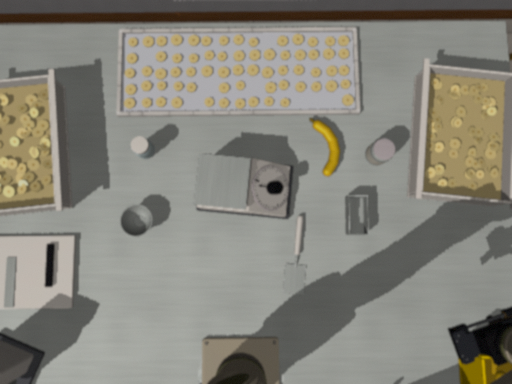

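View pics/wrist0.png

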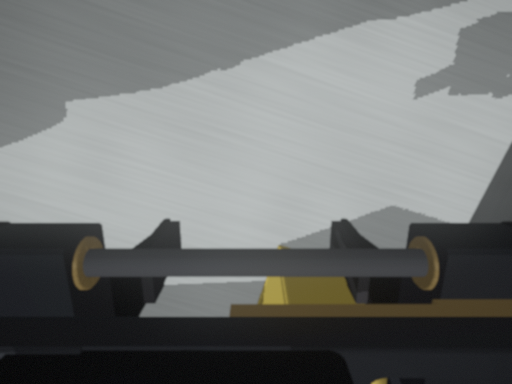

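The side and top views show the scale with its dial towards the robot's right (top about 272,187). The dish stands at top (357,214), the bowl at (136,220) and the spatula at (298,250). Next I zoom in and measure.

```bash
cat > h.py <<'E'
import numpy as np,cv2
from bench import r
def ray(c,u,v):
    T=np.array(c["camera_from_world"]);R=T[:3,:3];o=-R.T@T[:3,3]
    d=R.T@np.array([(u-c["cx"])/c["fx"],(v-c["cy"])/c["fy"],1]);return o,d
def atz(c,u,v,z):
    o,d=ray(c,u,v);return o+d*(z-o[2])/d[2]
def proj(c,p):
    T=np.array(c["camera_from_world"]);q=T[:3,:3]@np.asarray(p)+T[:3,3]
    return np.array([c["fx"]*q[0]/q[2]+c["cx"],c["fy"]*q[1]/q[2]+c["cy"]])
def crop(c,box,k,name):
    x0,y0,x1,y1=box;f=cv2.cvtColor(c["frame"],cv2.COLOR_RGB2BGR)[y0:y1,x0:x1]
    cv2.imwrite("pics/"+name,cv2.resize(f,None,fx=k,fy=k,interpolation=cv2.INTER_CUBIC))
E
python3 - <<'E'
from h import *
import pickle
c=r.camera("top");pickle.dump(c,open("top.pkl","wb"))
s=r.camera("side");pickle.dump(s,open("side.pkl","wb"))
crop(c,(185,140,385,250),4,"t1.png")
crop(s,(190,130,360,250),4.6,"s1.png")
for uv in [(197,154),(247,157)]: print(atz(c,*uv,.132))
E
```

```text
[0.65618765 0.11750244 0.132     ]
[ 0.64575721 -0.02705145  0.132     ]
```

View pics/t1.png

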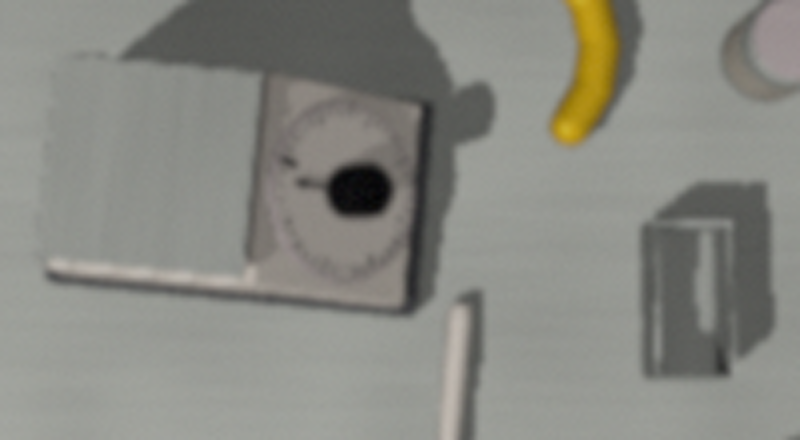

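View pics/s1.png

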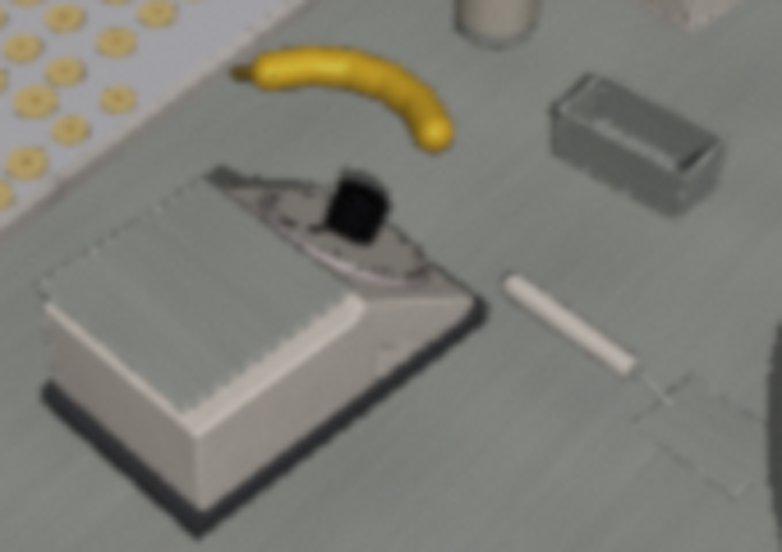

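Run:
```python
from h import *
import pickle
from scipy.optimize import least_squares
c=pickle.load(open("top.pkl","rb"));s=pickle.load(open("side.pkl","rb"))
T=lambda x,y:(185+x/4,140+y/4)
S=lambda x,y:(190+x/4.6,130+y/4.6)
# scale frame: x from dial to platform(left,+y world). corners (x,y) local of platform 
P={"far_dial":(0,1),"near_dial":(0,0)}
# local y axis = z x x ; x~+y world => y ~ -x world. so near robot = +y local
obs=[(c,T(68,57),(150,-75)),(c,T(270,72),(0,-75)),(c,T(249,268),(0,75)),(c,T(45,262),(150,75)),
     (s,S(355,297),(0,75)),(s,S(42,290),(150,-75)),(s,S(185,415),(150,75)),(s,S(210,175),(0,-75))]
def W(q,x,y,z): 
    a=q[2];return np.array([q[0]+np.cos(a)*x-np.sin(a)*y,q[1]+np.sin(a)*x+np.cos(a)*y,z])
th=np.radians(35)
def res(q):
    o=[]
    for cam,uv,(x,y) in obs: o+=list(proj(cam,W(q,x/1e3,y/1e3,.132))-uv)
    for cam,uv,d in [(c,T(361,188),.028),(s,S(357,212),.019)]:
        o+=list(proj(cam,W(q,-.065-d*np.sin(th),0,q[3]+d*np.cos(th)))-uv)
    return o
f=least_squares(res,[.6,0,1.5,.07],loss='soft_l1')
print(f.x,np.round(f.fun.reshape(-1,2),1))
q=f.x
print("plat",W(q,.075,0,.132),"grip",W(q,-.065-.023*np.sin(th),0,q[3]+.023*np.cos(th)),"yaw",q[2])
# dish top rim corners z=.05 from top view
for k in [(641,222),(733,220),(731,376),(643,378)]: print(atz(c,*T(*k),.05)[:2], atz(c,*T(*k),0)[:2])
for k in [(585,75),(720,148),(672,180),(550,112)]: print("side",atz(s,*S(*k),.05)[:2])
```

```text
[ 0.56729821 -0.03294514  1.47184768  0.07818379] [[-2.  -0.5]
 [-0.9  0.3]
 [-0.2  2.9]
 [-1.7 -0.1]
 [ 0.7 -2.8]
 [-0.5 -1.7]
 [ 1.1 -1.9]
 [-0.8 -0.4]
 [ 1.6  0.6]
 [ 0.  -0. ]]
plat [0.57470725 0.041688   0.132     ] grip [ 0.55957381 -0.11075493  0.09702428] yaw 1.471847675466015
[ 0.53832038 -0.32567563] [ 0.54299687 -0.33696693]
[ 0.53903341 -0.39615866] [ 0.54373744 -0.41017117]
[ 0.42068386 -0.38916197] [ 0.42081864 -0.40290435]
[ 0.41999441 -0.32251105] [ 0.42010257 -0.33368017]
side [ 0.54492992 -0.38118442]
side [ 0.41625847 -0.37647202]
side [ 0.42525416 -0.32268905]
side [ 0.54088195 -0.3269201 ]
```

```bash
cat > ov.py <<'E'
from h import *
import pickle,sys
c=pickle.load(open("top.pkl","rb"));s=pickle.load(open("side.pkl","rb"))
q=[float(a) for a in sys.argv[1:5]];th=np.radians(35)
def W(x,y,z):
    a=q[2];return np.array([q[0]+np.cos(a)*x-np.sin(a)*y,q[1]+np.sin(a)*x+np.cos(a)*y,z])
def D(a,rad,h): # dial pts: a clockwise from upper end seen facing
    n=np.array([-np.sin(th),0,np.cos(th)]);u=np.array([np.cos(th),0,np.sin(th)]);v=np.cross(u,n) # clockwise
    p=np.array([-.065,0,q[3]])+n*h+rad*(np.cos(a)*u+np.sin(a)*v);return W(*p)
for cam,box,k,n in [(c,(185,140,305,225),6,"ot.png"),(s,(190,150,310,250),6,"os.png")]:
    x0,y0,x1,y1=box
    im=cv2.resize(cv2.cvtColor(cam["frame"],cv2.COLOR_RGB2BGR)[y0:y1,x0:x1],None,fx=k,fy=k,interpolation=cv2.INTER_CUBIC)
    def poly(pts,col): 
        cv2.polylines(im,[np.int32([(proj(cam,p)-[x0,y0]+.5)*k for p in pts])],True,col,1)
    poly([W(x,y,.132) for x,y in [(0,-.075),(.15,-.075),(.15,.075),(0,.075)]],(0,0,255))
    poly([W(x,y,.105) for x,y in [(0,-.085),(.145,-.085),(.145,.085),(0,.085)]],(0,255,0))
    poly([W(x,y,0) for x,y in [(-.145,-.085),(.145,-.085),(.145,.085),(-.145,.085)]],(255,0,0))
    poly([D(a,.068,0) for a in np.linspace(0,6.28,40)],(0,255,255))
    poly([D(a,.02,.034) for a in np.linspace(0,6.28,20)],(255,255,0))
    cv2.imwrite("pics/"+n,im)
E
python3 ov.py 0.5673 -0.0329 1.4718 .0782; python3 -c "
import cv2,numpy as np
a=cv2.imread('pics/ot.png');b=cv2.imread('pics/os.png');print(a.shape,b.shape)"
```

```text
(510, 720, 3) (600, 720, 3)
```

View pics/ot.png

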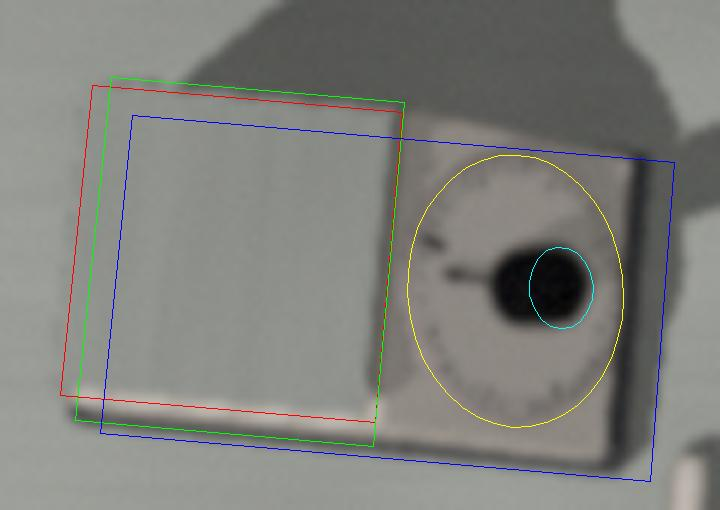

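View pics/os.png

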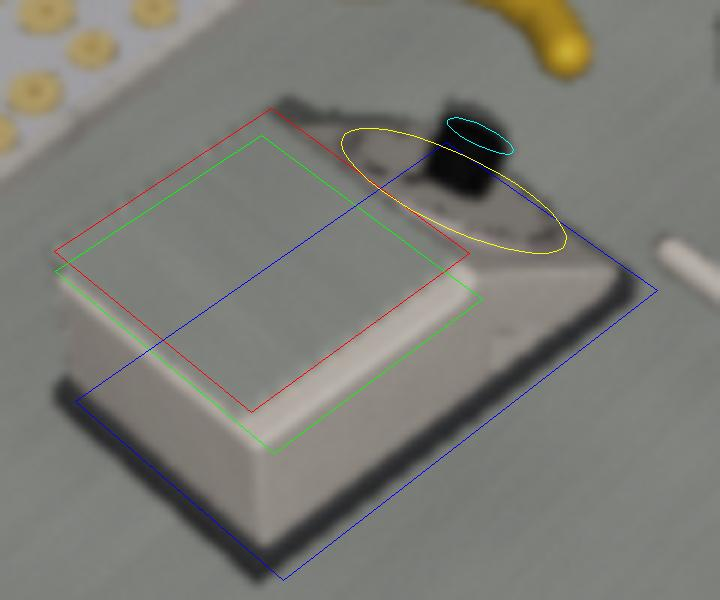

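Run:
```python
from h import *
import pickle
from scipy.optimize import least_squares
c=pickle.load(open("top.pkl","rb"));s=pickle.load(open("side.pkl","rb"))
T=lambda x,y:(185+x/6-.5,140+y/6-.5)
S=lambda x,y:(190+x/6-.5,150+y/6-.5)
obs=[(c,T(405,108),(0,-75,132)),(c,T(375,402),(0,75,132)),
     (s,S(470,270),(0,75,132)),(s,S(60,275),(150,-75,132)),(s,S(252,423),(150,75,132)),(s,S(275,100),(0,-75,132)),
     (c,T(645,158),(-145,-85,0)),(c,T(617,472),(-145,85,0)),
     (s,S(262,580),(145,85,0)),(s,S(637,298),(-145,85,0)),(s,S(55,398),(145,-85,0))]
def W(q,x,y,z): 
    a=q[2];return np.array([q[0]+np.cos(a)*x-np.sin(a)*y,q[1]+np.sin(a)*x+np.cos(a)*y,z])
th=np.radians(35)
def res(q,cams=(c,s)):
    o=[]
    for cam,uv,(x,y,z) in obs:
        o+=list((proj(cam,W(q,x/1e3,y/1e3,z/1e3))-uv) if any(cam is k for k in cams) else (0,0))
    for cam,uv,d in [(c,T(555,287),.034),(c,T(515,287),.0),(s,S(462,150),.017)]:
        if any(cam is k for k in cams): o+=list(proj(cam,W(q,-.065-d*np.sin(th),0,q[3]+d*np.cos(th)))-uv)
    return o
for cams in [(c,s),(c,),(s,)]:
    f=least_squares(res,[.6,0,1.5,.07],loss='soft_l1',args=(cams,));q=f.x
    print(q);print(np.round(f.fun.reshape(-1,2),1).tolist())
    print("plat",W(q,.075,0,.132),"grip",W(q,-.065-.023*np.sin(th),0,q[3]+.023*np.cos(th)))
f=least_squares(res,[.6,0,1.5,.07],loss='soft_l1')
import os;os.system("python3 ov.py "+" ".join(map(str,f.x)))
```

```text
[ 0.56906809 -0.02945622  1.47042831  0.08879047]
[[-1.6, 0.2], [-1.2, 2.8], [-1.2, -2.4], [-2.1, -3.7], [-1.5, -1.3], [-1.6, 1.8], [3.8, 0.3], [4.4, 1.0], [2.3, 0.5], [2.4, -0.8], [2.2, 0.8], [0.1, -0.8], [-0.3, -0.3], [-0.1, 0.2]]
plat [0.57658306 0.04516633 0.132     ] grip [ 0.56123326 -0.10725496  0.10763096]
[ 0.57362267 -0.03112809  1.45057099  0.05123524]
[[-0.5, -1.3], [-1.2, 1.2], [0.0, 0.0], [0.0, 0.0], [0.0, 0.0], [0.0, 0.0], [4.7, -0.1], [4.3, 0.5], [0.0, 0.0], [0.0, 0.0], [0.0, 0.0], [-0.2, -0.3], [-0.4, 0.0]]
plat [0.58261786 0.04333053 0.132     ] grip [ 0.56424461 -0.10875593  0.07007573]
[ 0.56624606 -0.02848848  1.46496858  0.09226507]
[[0.0, 0.0], [0.0, 0.0], [-0.8, -1.7], [-1.8, -3.3], [-1.3, -0.7], [-1.1, 2.3], [0.0, 0.0], [0.0, 0.0], [2.5, 1.1], [2.9, -0.1], [2.6, 1.2], [0.5, 0.0]]
plat [0.57416833 0.04609193 0.132     ] grip [ 0.55798659 -0.10624329  0.11110556]
```

View pics/ot.png

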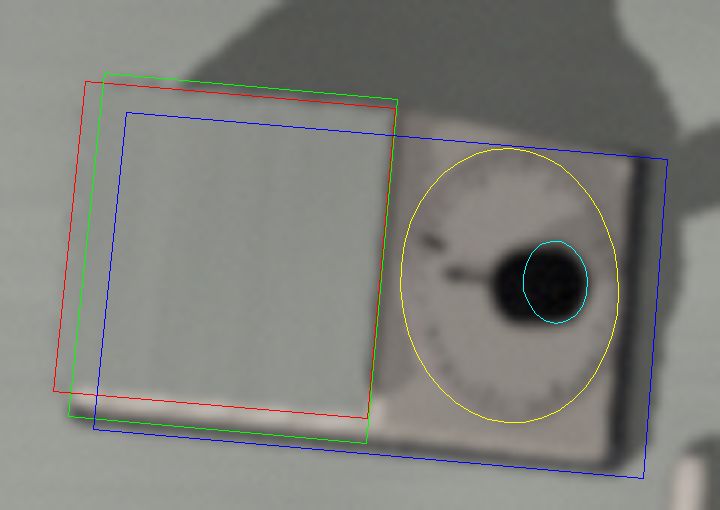

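View pics/os.png

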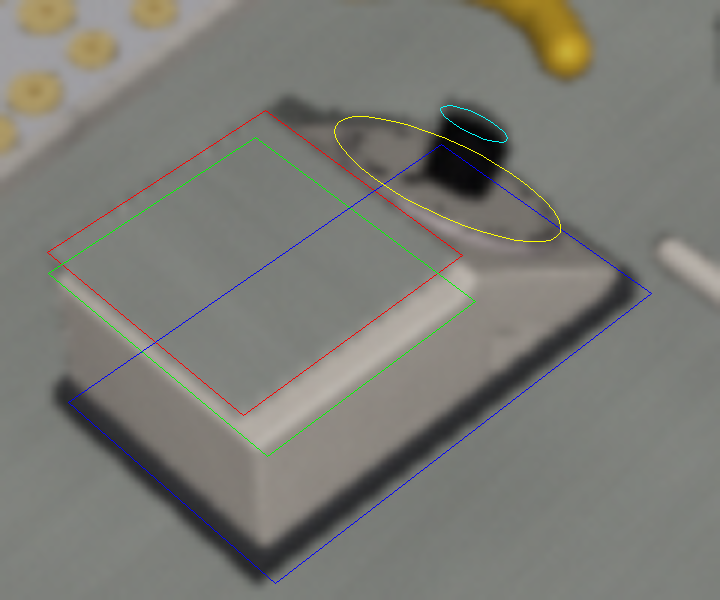

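```bash
cat >> h.py <<'E'
from scipy.spatial.transform import Rotation as Ro
def plan(pos,R,n=None):
    """shift in current tool axes (cm), total rotvec in tool axes"""
    s=r.read_state();R0=Ro.from_quat(s["eef_rot"])
    d=R0.inv().apply(np.asarray(pos)-s["ee_pos"])*100
    w=(R0.inv()*R).as_rotvec()
    print("pos",s["ee_pos"].round(4),"t",round(s["time"],2),"shift cm",d.round(2),"rotvec",w.round(3),"rows>=",max(np.linalg.norm(d)/6.25,np.linalg.norm(w)/.187).round(1))
def down(a): # tool x at world angle a, pointing down
    return Ro.from_matrix(np.array([[np.cos(a),np.sin(a),0],[np.sin(a),-np.cos(a),0],[0,0,-1]]))
E
python3 - <<'E'
from h import *
plan([.48,-.356,.25],down(-.045))
E
```

```text
pos [ 0.1864 -0.5966  0.2336] t 1.45 shift cm [ 35.2  -14.21  -1.64] rotvec [ 0.    -0.     0.348] rows>= 6.1
```

```bash
python3 -m jog '[[3.9,-1.58,-0.18,0,0,0,1],[3.9,-1.58,-0.18,0,0,0,1],[3.9,-1.58,-0.18,0,0,0,1],[3.9,-1.58,-0.18,0,0,0,1],[3.9,-1.58,-0.18,0,0,0,1],[3.9,-1.58,-0.18,0,0,0,1],[3.9,-1.58,-0.18,0,0,0,1],[3.9,-1.58,-0.18,0,0,0,1],[3.9,-1.58,-0.18,0,0,0,1],[0,0,0,0,0,0.116,1],[0,0,0,0,0,0.116,1],[0,0,0,0,0,0.116,1],[0,0,0,0,0,0,1]]' 15
python3 - <<'E'
from h import *
import pickle
c=r.camera("wrist");pickle.dump(c,open("w1.pkl","wb"));crop(c,(0,0,512,384),1.5,"w1.png")
for t in ["dish_mid","dial_grip","scale"]: print(t,[(d["rect"],round(d["score"],2)) for d in r.search_frame(c,t)[:2]])
plan([.48,-.356,.25],down(-.045))
print(r.read_state()["joint_positions"].round(2))
E
```

```text
time: 3.08
ee_pos: [0.479, -0.3562, 0.2498]
eef_rot: [1.0, -0.022, -0.0, 0.0]
ft_force: [-0.1, 0.3, 0.0]
width: 0.0874
dish_mid [([234.9, 117.0, 287.1, 221.3], 0.76)]
dial_grip [([0.0, 39.4, 79.9, 171.6], 0.79)]
scale [([0.0, 30.2, 109.1, 181.6], 0.71)]
pos [ 0.479  -0.3562  0.2498] t 3.27 shift cm [ 0.1  -0.02 -0.02] rotvec [ 0.    -0.     0.002] rows>= 0.0
[ 0.76  0.27 -0.25  1.51  0.07  1.37 -1.1 ]
```

View pics/w1.png

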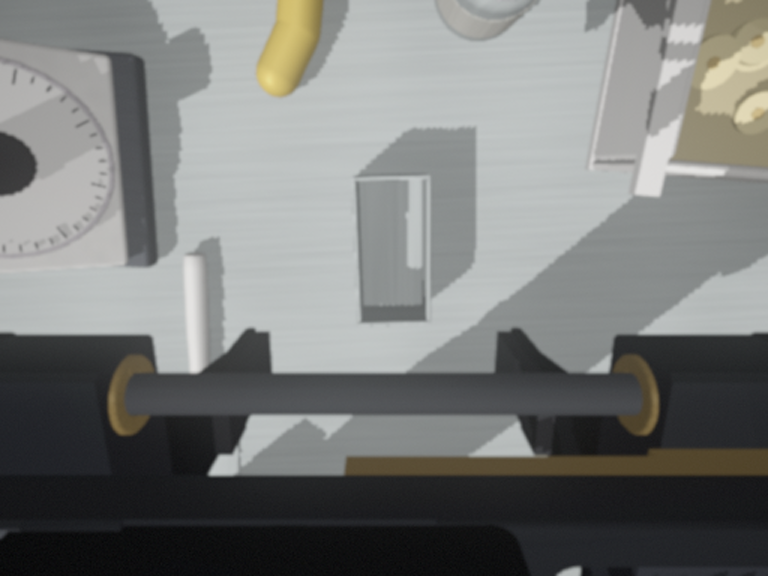

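The wrist view shows the dish rim at about (356..430, 177..321) in the 1.5x picture. The dial edge is at the left.

Run:
```python
from h import *
import pickle
c=pickle.load(open("w1.pkl","rb"))
P=[atz(c,x/1.5-.3,y/1.5-.3,.05)[:2] for x,y in [(356,177),(431,175),(430,321),(360,323)]]
print(np.round(P,4),np.mean(P,0))
# housing right edge bottom corners z=0
for k in [(141,57),(157,264)]: print(atz(c,k[0]/1.5-.3,k[1]/1.5-.3,0)[:2])
```

```text
[[ 0.5414 -0.3383]
 [ 0.5404 -0.3949]
 [ 0.424  -0.3922]
 [ 0.4247 -0.3347]] [ 0.48263313 -0.36503837]
[ 0.64172315 -0.16747817]
[ 0.471326   -0.15051447]
```

```bash
python3 -m jog '[[0.3,0.6,5,0,0,-0.01,1],[0,0,5,0,0,0,1],[0,0,5,0,0,0,1],[0,0,4,0,0,0,1],[0,0,3,0,0,0,1],[0,0,0,0,0,0,1],[0,0,0,0,0,0,0],[0,0,0,0,0,0,-1],[0,0,0,0,0,0,-1],[0,0,0,0,0,0,-1],[0,0,0,0,0,0,-1]]' 25
python3 - <<'E'
from h import *
plan([.48,-.36,.03],down(-.035))
E
```

```text
time: 4.65
ee_pos: [0.4821, -0.3629, 0.0307]
eef_rot: [1.0, -0.018, 0.001, 0.001]
ft_force: [-2.0, -0.2, 6.6]
width: 0.0598
pos [ 0.4821 -0.3629  0.0307] t 4.65 shift cm [-0.22 -0.28  0.07] rotvec [ 0.001 -0.001 -0.   ] rows>= 0.1
```

```bash
python3 -m jog '[[0,0,-1,0,0,0,-1],[0,0,-3,0,0,0,-1],[0,0,-4,0,0,0,-1],[0,0,-5,0,0,0,-1],[0,0,-5,0,0,0,-1],[0,0,-4,0,0,0,-1],[0,0,-2,0,0,0,-1],[0,0,0,0,0,0,-1]]'
python3 - <<'E'
from h import *
plan([.44,-.02,.32],down(-.1))
E
```

```text
time: 5.65
ee_pos: [0.4822, -0.3624, 0.2713]
eef_rot: [1.0, -0.018, 0.001, 0.001]
ft_force: [0.3, 0.1, -3.3]
width: 0.0597
pos [ 0.4822 -0.3624  0.2713] t 5.65 shift cm [ -5.4  -34.06  -4.92] rotvec [ 0.001 -0.002  0.065] rows>= 5.6
```

```bash
python3 -m jog '[[-0.2,-2,-0.5,0,0,0,-1],[-0.8,-4,-0.6,0,0,0,-1],[-0.8,-4.5,-0.6,0,0,0,-1],[-0.8,-4.5,-0.6,0,0,0,-1],[-0.8,-4.5,-0.6,0,0,0,-1],[-0.8,-4.5,-0.6,0,0,0,-1],[-0.8,-4.5,-0.6,0,0,0,-1],[-0.3,-4,-0.6,0,0,0,-1],[0,-1.5,-0.2,0,0,0,-1],[0,0,0,0,0,0.065,-1],[0,0,0,0,0,0,-1],[0,0,0,0,0,0,-1]]'
python3 - <<'E'
from h import *
import pickle
c=r.camera("wrist");pickle.dump(c,open("w2.pkl","wb"));crop(c,(0,0,512,384),1.5,"w2.png")
plan([.44,-.02,.32],down(-.1))
print(r.read_state()["ft_force"])
E
```

```text
time: 7.15
ee_pos: [0.4404, -0.021, 0.3182]
eef_rot: [0.999, -0.05, -0.0, -0.0]
ft_force: [0.6, -0.3, -2.5]
width: 0.0599
pos [ 0.4405 -0.0209  0.3183] t 7.2 shift cm [-0.06 -0.09 -0.17] rotvec [0.    0.001 0.   ] rows>= 0.0
[-0.52420434  1.19485608 -2.54729003]
```

View pics/w2.png

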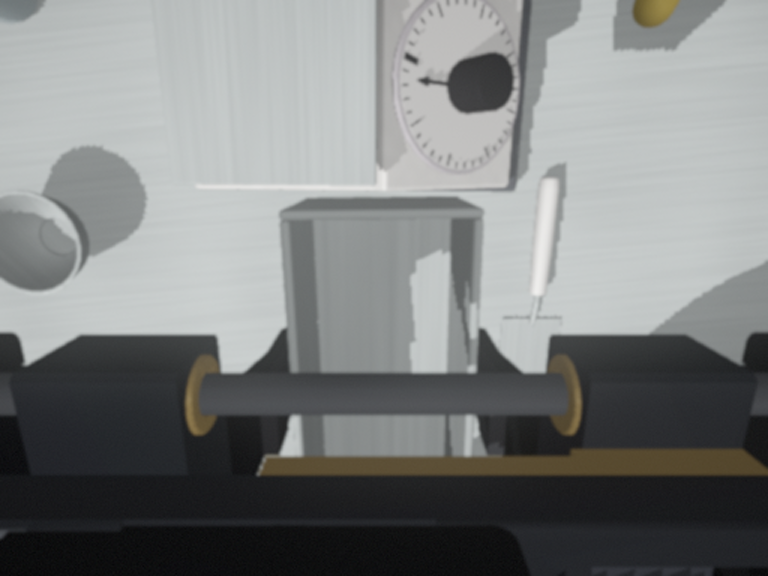

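Run:
```python
from h import *
import pickle
c=pickle.load(open("w2.pkl","rb"))
crop(c,(90,0,370,140),2.8,"w2b.png")
k=lambda x,y:(x/1.5-.3,y/1.5-.3)
for n,p,z in [("nd",(379,184),.132),("nf",(168,185),.132),("dialc",(459,84),.08),("base",(513,189),0),("platdialedge_up",(379,0),.132)]:
    print(n,atz(c,*k(*p),z))
```

```text
nd [ 0.49726548 -0.0234913   0.132     ]
nf [0.51168939 0.12952513 0.132     ]
dialc [ 0.56594221 -0.09385566  0.08      ]
base [ 0.4731318  -0.15654832  0.        ]
platdialedge_up [ 0.61503438 -0.03543652  0.132     ]
```

View pics/w2b.png

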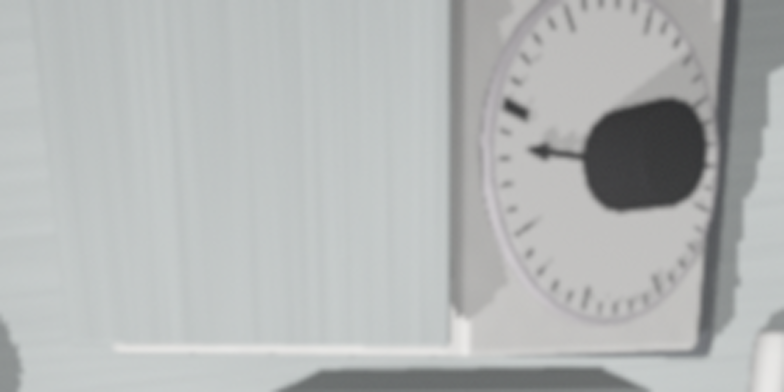

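Run:
```python
from h import *
plan([.579,.046,.20],down(-.1))
```

```text
pos [ 0.4405 -0.0209  0.3183] t 7.2 shift cm [13.12 -8.04 11.82] rotvec [0.    0.001 0.   ] rows>= 3.1
```

```bash
python3 -m jog '[[1.5,-1,0,0,0,0,-1],[3.5,-2,1.5,0,0,0,-1],[3.5,-2,3,0,0,0,-1],[3.1,-2,3,0,0,0,-1],[1.5,-1,2.4,0,0,0,-1],[0,0,1.6,0,0,0,-1],[0,0,0.3,0,0,0,-1],[0,0,0,0,0,0,-1],[0,0,0,0,0,0,-1]]'
python3 - <<'E'
from h import *
c=r.camera("side");crop(c,(160,90,360,250),4,"s2.png")
plan([.579,.046,.1635],down(-.1))
E
```

```text
time: 8.32
ee_pos: [0.5794, 0.0454, 0.202]
eef_rot: [0.999, -0.05, 0.001, 0.0]
ft_force: [0.6, -0.2, -2.0]
width: 0.0598
pos [0.5793 0.0455 0.2019] t 8.38 shift cm [-0.05 -0.04  3.84] rotvec [ 0.    -0.002 -0.001] rows>= 0.6
```

View pics/s2.png

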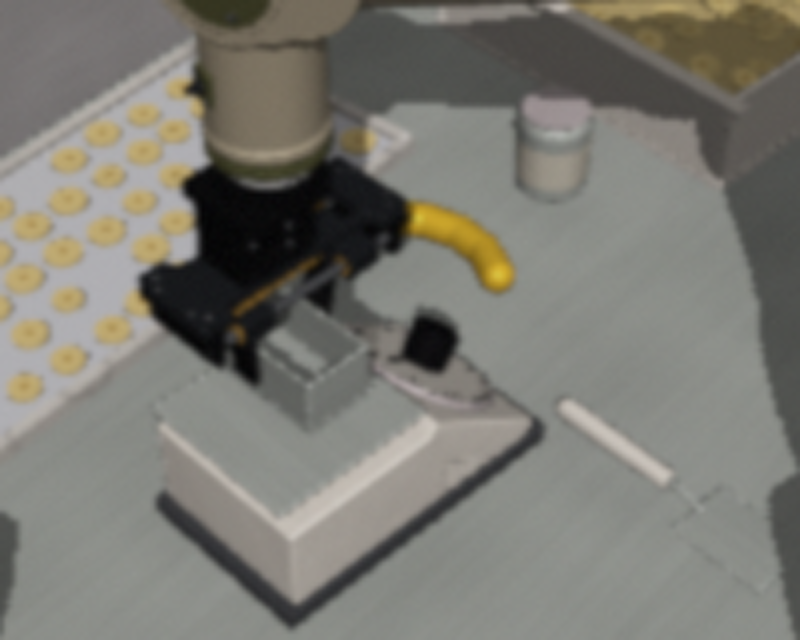

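The dish hovers clear of the platform, near its middle (crop about 310,350). I lower it gently.

```bash
python3 -m jog '[[0,0,1.2,0,0,0,-1],[0,0,1.2,0,0,0,-1],[0,0,0.7,0,0,0,-1],[0,0,0.3,0,0,0,-1],[0,0,0.2,0,0,0,-1],[0,0,0.1,0,0,0,-1],[0,0,0.1,0,0,0,-1],[0,0,0,0,0,0,-1],[0,0,0,0,0,0,-1]]'
```

```text
time: 9.5
ee_pos: [0.5791, 0.0458, 0.1628]
eef_rot: [0.999, -0.05, 0.0, 0.0]
ft_force: [-1.0, -0.4, -2.7]
width: 0.06
```

```bash
python3 -m jog '[[0,0,0.1,0,0,0,-1],[0,0,0.1,0,0,0,-1],[0,0,0,0,0,0,-1],[0,0,0,0,0,0,-1]]'
python3 - <<'E'
from h import *
c=r.camera("wrist");crop(c,(0,0,512,384),1.5,"w3.png")
c=r.camera("side");crop(c,(160,90,360,250),4,"s3.png")
E
```

```text
time: 10.0
ee_pos: [0.5792, 0.0459, 0.1609]
eef_rot: [0.999, -0.05, 0.0, 0.0]
ft_force: [-0.0, -0.2, -0.6]
width: 0.0597
```

View pics/w3.png

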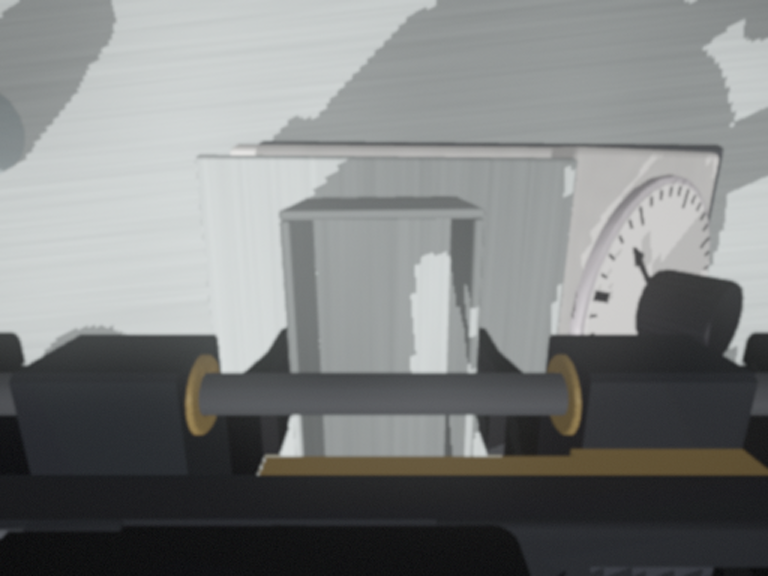

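View pics/s3.png

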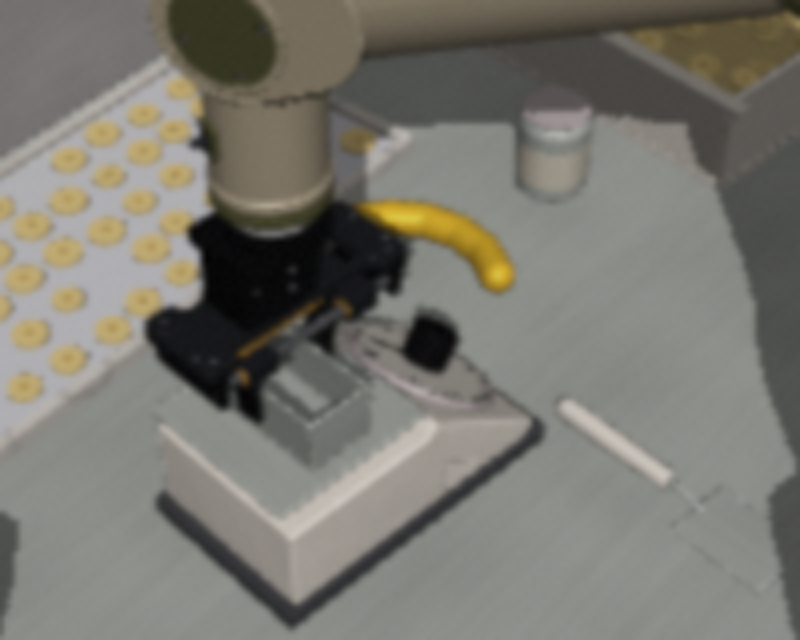

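The needle has turned and the dish bears on the platform. I release it and rise.

```bash
python3 -m jog '[[0,0,0,0,0,0,-0.3],[0,0,0,0,0,0,0.6],[0,0,0,0,0,0,1],[0,0,0,0,0,0,1],[0,0,0,0,0,0,1],[0,0,-1,0,0,0,1],[0,0,-3,0,0,0,1],[0,0,-5,0,0,0,1],[0,0,-5,0,0,0,1],[0,0,-3,0,0,0,1],[0,0,0,0,0,0,1],[0,0,0,0,0,0,1]]'
python3 - <<'E'
from h import *
import pickle
c=r.camera("wrist");pickle.dump(c,open("w4.pkl","wb"));crop(c,(0,0,512,384),1.5,"w4.png")
print(r.read_state()["joint_positions"].round(2))
# knob approach: axis n
yaw=1.472;th=np.radians(35)
ex=np.array([np.cos(yaw),np.sin(yaw),0])
n=-ex*np.sin(th)+np.array([0,0,np.cos(th)])
for h in (.068,.078,.088):
  c0=np.array([.569,-.0295,0])-.065*ex+[0,0,h]; print(h,"grip",c0+.023*n,"knob top",c0+.034*n,proj(c,c0+.034*n)*1.5,proj(c,c0)*1.5)
E
```

```text
time: 11.6
ee_pos: [0.5789, 0.0458, 0.3304]
eef_rot: [0.999, -0.05, -0.0, 0.0]
ft_force: [0.0, -0.1, -0.7]
width: 0.0871
[ 0.34  0.26 -0.62  1.4   0.15  1.54 -1.93]
0.068 grip [ 0.56128745 -0.10731096  0.0868405 ] knob top [ 0.56066513 -0.11358954  0.09585117] [568.18999181 251.07060475] [535.18414171 245.35797321]
0.078 grip [ 0.56128745 -0.10731096  0.0968405 ] knob top [ 0.56066513 -0.11358954  0.10585117] [572.87586021 253.32091872] [538.78109525 247.32500726]
0.088 grip [ 0.56128745 -0.10731096  0.1068405 ] knob top [ 0.56066513 -0.11358954  0.11585117] [577.80505164 255.68808471] [542.55222603 249.38729206]
```

View pics/w4.png

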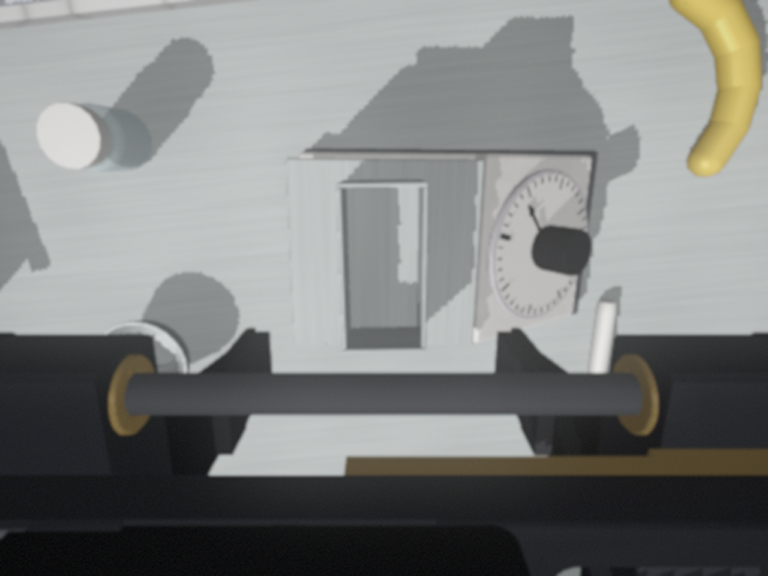

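```bash
cat > knob.py <<'E'
from h import *
import pickle
from scipy.optimize import least_squares
yaw=1.472;th=np.radians(35)
ex=np.array([np.cos(yaw),np.sin(yaw),0]);ey=np.array([-np.sin(yaw),np.cos(yaw),0])
n=-ex*np.sin(th)+np.array([0,0,np.cos(th)]);u=ex*np.cos(th)+np.array([0,0,np.sin(th)]);v=np.cross(u,n)
def box(c,guess,thr=75):
    g=c["frame"].max(2);m=(g<thr).astype(np.uint8)
    k,l,st,ce=cv2.connectedComponentsWithStats(cv2.morphologyEx(m,cv2.MORPH_OPEN,np.ones((5,5))))
    i=l[int(guess[1]),int(guess[0])];x,y,w,h,a=st[i];return np.array([x-.5,y-.5,x+w-.5,y+h-.5]),a,i
def pbox(c,p):
    a=np.linspace(0,2*np.pi,60)
    pts=np.array([proj(c,p+.02*(np.cos(t)*u+np.sin(t)*v)+z*n) for t in a for z in (0.002,.034)])
    return np.r_[pts.min(0),pts.max(0)]
if __name__=="__main__":
    V=[]
    for f,g in [("w2",(322,53)),("w4",(376,167)),("top",(275,187)),("side",(267,175))]:
        c=pickle.load(open(f+".pkl","rb"));b,a,i=box(c,g);print(f,b,a,i);V.append((c,b))
    res=lambda p,W=V:np.concatenate([pbox(c,p)-b for c,b in W])
    for W in (V,V[:2],V[2:]):
        f=least_squares(res,[.563,-.094,.08],loss='soft_l1',args=(W,));print(f.x.round(4),"grip",(f.x+.023*n).round(4),f.fun.reshape(-1,4).round(1).tolist())
E
python3 knob.py
```

```text
w2 [299.5  35.5 340.5  73.5] 1289 1
w4 [355.5 151.5 392.5 181.5] 928 1
top [266.5 180.5 282.5 193.5] 176 2
side [260.5 167.5 273.5 182.5] 156 9
[ 0.5636 -0.0988  0.075 ] grip [ 0.5623 -0.1119  0.0938] [[-1.4, -1.2, 2.2, 2.0], [-1.9, -2.7, 1.2, 1.1], [-0.1, -0.6, 1.2, 0.3], [-0.9, 1.8, 1.1, 1.2]]
[ 0.5635 -0.1003  0.0697] grip [ 0.5622 -0.1135  0.0885] [[-0.7, -0.2, 2.3, 2.4], [-2.0, -3.2, 0.6, 0.1]]
[ 0.5623 -0.0967  0.084 ] grip [ 0.561  -0.1099  0.1029] [[-0.7, -0.6, 0.7, 0.5], [-1.0, 0.3, 1.1, -0.2]]
```

```bash
cat > ang.py <<'E'
from knob import *
def face(c,u_,v_,p,h=.003):
    o,d=ray(c,u_,v_);t=((p+h*n-o)@n)/(d@n);q=o+t*d-p
    x,y=q@u,q@v;return np.hypot(x,y),np.arctan2(y,x)
E
python3 - <<'E'
from ang import *
c=pickle.load(open("w4.pkl","rb"));crop(c,(310,100,410,220),5,"w4b.png")
for p in ([.5636,-.0988,.075],[.566,-.094,.072]):
  print([face(c,x/1.5-.3,y/1.5-.3,np.array(p)) for x,y in [(530,206),(510,238),(500,236)]])
  c2=pickle.load(open("w2.pkl","rb"))
  print([face(c2,90+x/2.8-.3,y/2.8-.3,np.array(p)) for x,y in [(527,149),(527,114),(505,103)]])
E
```

```text
[(np.float64(0.04638767384373485), np.float64(0.9329339342558237)), (np.float64(0.051793590855412915), np.float64(0.2347144139257248)), (np.float64(0.06472818742926975), np.float64(0.23182419398757542))]
[(np.float64(0.051153678063864894), np.float64(0.010768396406580739)), (np.float64(0.05312859736551091), np.float64(0.25012618645639767)), (np.float64(0.06434853795701817), np.float64(0.24751819156401075))]
[(np.float64(0.03908600088848816), np.float64(1.0859465065744345)), (np.float64(0.04238680794746274), np.float64(0.20946506818589197)), (np.float64(0.05560207794767913), np.float64(0.2120288578649374))]
[(np.float64(0.044456619836571454), np.float64(-0.005683894253929569)), (np.float64(0.04652131649122929), np.float64(0.2739423232829855)), (np.float64(0.05794748713869982), np.float64(0.2662943010929767))]
```

View pics/w4b.png

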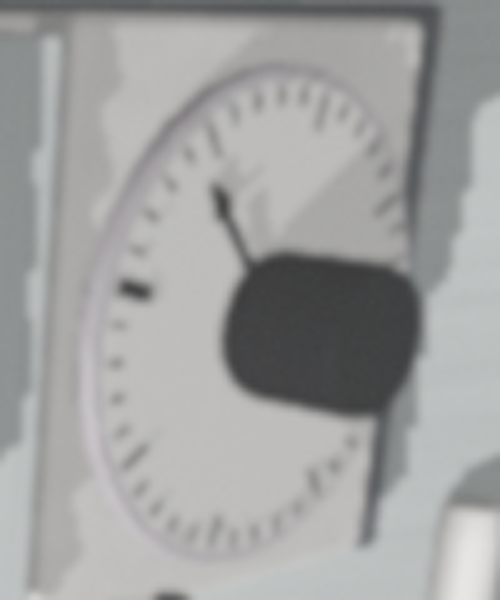

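```bash
cat >> ang.py <<'E'
P=np.array([.5636,-.0988,.075])
def Rk(b): # tool z=-n, tool x = u turned clockwise (seen facing) by b
    x=np.cos(b)*u+np.sin(b)*v;z=-n;return Ro.from_matrix(np.c_[x,np.cross(z,x),z])
E
python3 - <<'E'
from ang import *
print((P+.12*n).round(3))
plan([.555,-.19,.27],Rk(-.36))
c=r.camera("wrist");s=r.read_state();o=ray(c,0,0)[0];print("cam in tool",Ro.from_quat(s["eef_rot"]).inv().apply(o-s["ee_pos"]).round(3))
E
```

```text
[ 0.557 -0.167  0.173]
pos [0.5787 0.0457 0.3299] t 11.65 shift cm [ 0.   23.69  6.  ] rotvec [ 0.406  0.588 -1.864] rows>= 10.7
cam in tool [ 0.072  0.    -0.151]
```

```bash
python3 -m jog '[[0,2,0,0,0,0,1],[0,4.5,0,0,0,0,1],[0,5,1,0,0,0,1],[0,5,2,0,0,0,1],[0,4.5,2,0,0,0,1],[0,2.7,1,0,0,0,1],[0,0,0,0,0,0,1]]'
python3 -m jog '[[0,0,0,0.029,0.042,-0.133,1],[0,0,0,0.029,0.042,-0.133,1],[0,0,0,0.029,0.042,-0.133,1],[0,0,0,0.029,0.042,-0.133,1],[0,0,0,0.029,0.042,-0.133,1],[0,0,0,0.029,0.042,-0.133,1],[0,0,0,0.029,0.042,-0.133,1],[0,0,0,0.029,0.042,-0.133,1],[0,0,0,0.029,0.042,-0.133,1],[0,0,0,0.029,0.042,-0.133,1],[0,0,0,0.029,0.042,-0.133,1],[0,0,0,0.029,0.042,-0.133,1],[0,0,0,0.029,0.042,-0.133,1],[0,0,0,0.029,0.042,-0.133,1],[0,0,0,0,0,0,1],[0,0,0,0,0,0,1]]'
python3 - <<'E'
from ang import *
plan(P+.12*n,Rk(-.36));print(r.read_state()["joint_positions"].round(2))
c=r.camera("wrist");pickle.dump(c,open("w5.pkl","wb"));crop(c,(0,0,512,384),1.5,"w5.png")
E
```

```text
time: 12.58
ee_pos: [0.554, -0.1925, 0.2688]
eef_rot: [0.999, -0.052, -0.002, -0.0]
ft_force: [-0.1, -0.1, 0.1]
width: 0.0868
time: 14.58
ee_pos: [0.5556, -0.1891, 0.271]
eef_rot: [0.582, 0.756, 0.256, -0.158]
ft_force: [-0.1, 0.3, 0.4]
width: 0.087
pos [ 0.5556 -0.1891  0.271 ] t 14.57 shift cm [-3.54 -1.44  9.25] rotvec [ 0.002  0.001 -0.003] rows>= 1.6
[ 1.05  0.51 -0.71  1.36 -0.26  1.55  0.66]
```

View pics/w5.png

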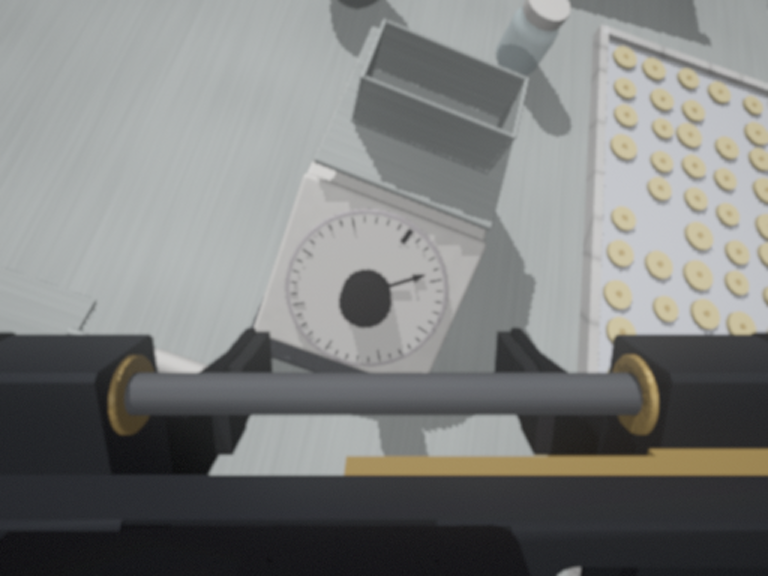

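The view is nearly along the dial axis. The dial is a circle centred at about (366,288), the zero mark at (405,238) and the needle tip at (424,276).

Run:
```python
from ang import *
c=pickle.load(open("w5.pkl","rb"))
k=lambda x,y:(x/1.5-.3,y/1.5-.3)
o,d=ray(c,*k(366.5,288)); t=((P-o)@n)/(d@n); print("dial centre on plane h=.075:",o+t*d, "dial radius px pred", )
crop(c,(170,120,320,260),5,"w5b.png")
a=np.linspace(0,6.28,60);q=np.array([proj(c,P+.068*(np.cos(x)*u+np.sin(x)*v))*1.5 for x in a]);print(q.min(0),q.max(0))
W=[]
for f,g in [("w5",(243,198)),("w2",(322,53)),("w4",(376,167)),("top",(275,187)),("side",(267,175))]:
    cc=pickle.load(open(f+".pkl","rb"));W.append((cc,box(cc,g)[0]))
f=least_squares(lambda p:np.concatenate([pbox(c,p)-b for c,b in W]),P,loss='soft_l1');print(f.x.round(4),f.fun.reshape(-1,4).round(1).tolist())
for p in (P,f.x,o+t*d):
  print([np.round(face(c,*k(x,y),p),3) for x,y in [(424,276),(403,242),(410,232)]])
```

```text
dial centre on plane h=.075: [ 0.56281408 -0.09395541  0.0783214 ] dial radius px pred
[283.85642345 212.62261839] [446.28257543 368.62533165]
[ 0.5637 -0.0976  0.0767] [[-2.1, -0.7, 0.9, 3.2], [-2.2, -1.6, 1.6, 1.9], [-2.4, -2.5, 0.9, 1.5], [-0.5, -0.7, 0.8, 0.2], [-1.2, 1.6, 0.9, 1.0]]
[array([0.051, 0.875]), array([0.055, 0.239]), array([0.064, 0.239])]
[array([0.05 , 0.901]), array([0.053, 0.245]), array([0.063, 0.244])]
[array([0.049, 0.983]), array([0.049, 0.291]), array([0.059, 0.283])]
```

View pics/w5b.png

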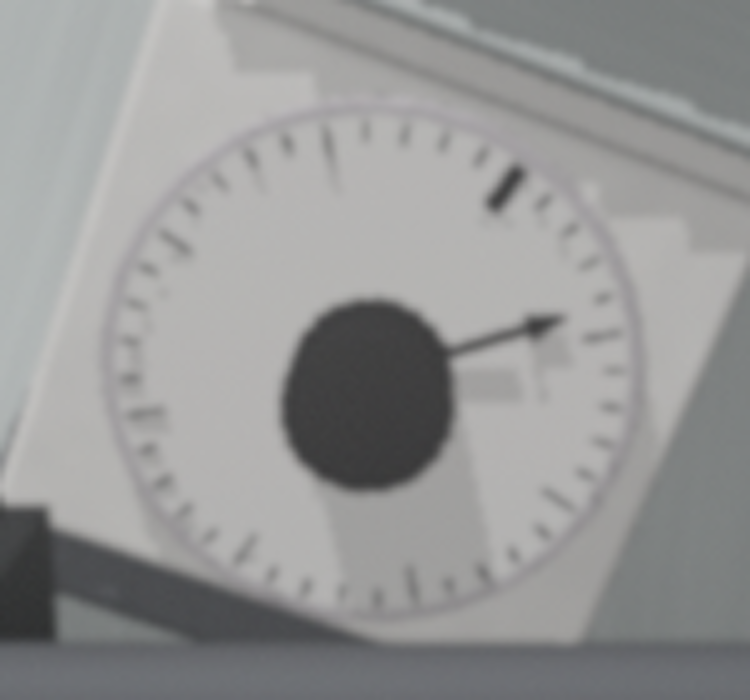

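```bash
sed -i 's/^P=.*/P=np.array([.5632,-.0962,.0762])/' ang.py
python3 - <<'E'
from ang import *
plan(P+.07*n,Rk(-.36));plan(P+.02*n,Rk(-.36))
E
```

```text
pos [ 0.5555 -0.1892  0.2711] t 14.62 shift cm [-3.25 -1.4  14.32] rotvec [ 0.002  0.001 -0.002] rows>= 2.4
pos [ 0.5555 -0.1892  0.2711] t 14.62 shift cm [-3.24 -1.41 19.32] rotvec [ 0.002  0.001 -0.002] rows>= 3.1
```

```bash
python3 -m jog '[[-1.1,-0.5,2,0,0,0,1],[-1.1,-0.5,4,0,0,0,1],[-1,-0.4,4,0,0,0,1],[0,0,3,0,0,0,1],[0,0,1.3,0,0,0,1],[0,0,0,0,0,0,1],[0,0,0,0,0,0,1]]' 10
python3 - <<'E'
from ang import *
c=r.camera("wrist");crop(c,(0,0,512,384),1.5,"w6.png")
c=r.camera("side");crop(c,(160,90,360,250),4,"s6.png")
plan(P+.02*n,Rk(-.36))
E
```

```text
time: 15.5
ee_pos: [0.5596, -0.1376, 0.1348]
eef_rot: [0.582, 0.756, 0.256, -0.157]
ft_force: [-0.4, 0.1, 0.6]
width: 0.0867
pos [ 0.5595 -0.1375  0.1346] t 15.6 shift cm [ 0.07 -0.04  5.16] rotvec [ 0.003  0.002 -0.001] rows>= 0.8
```

View pics/w6.png

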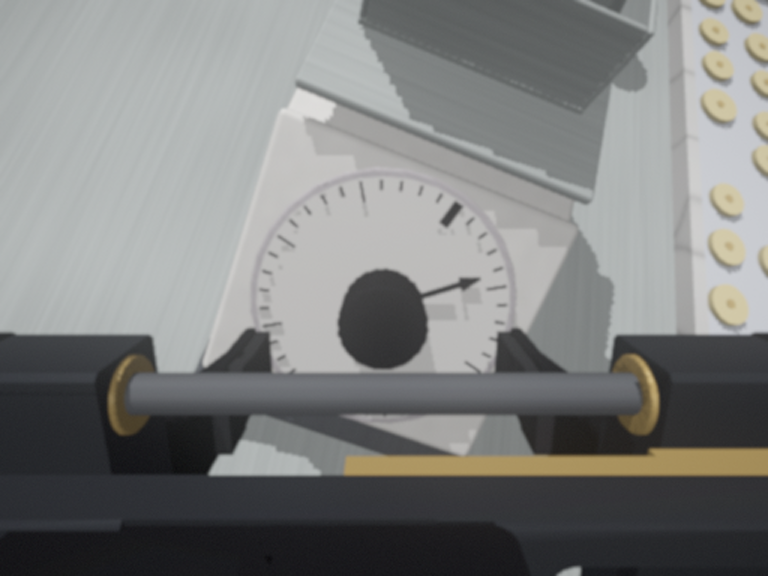

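View pics/s6.png

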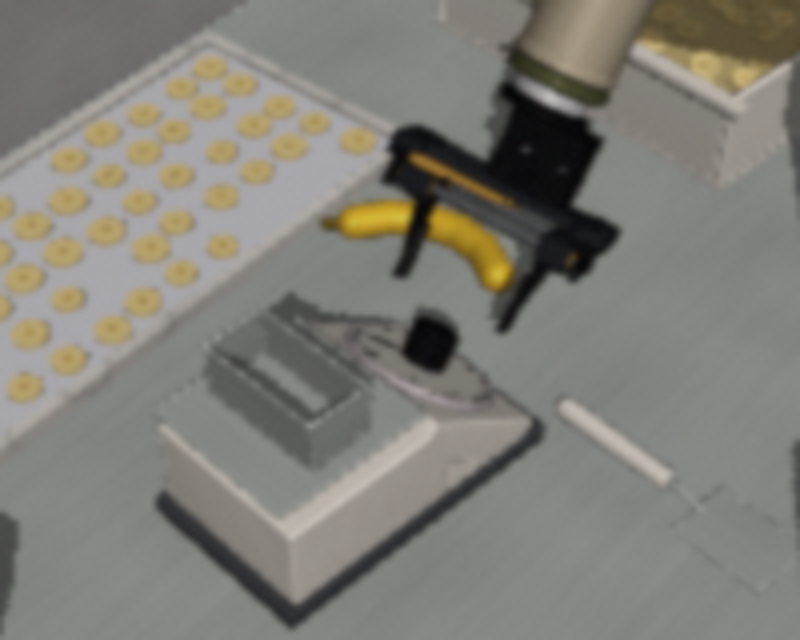

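Run:
```python
from ang import *
c=r.camera("wrist")
a=np.linspace(0,6.28,200)
for p in (P,P+.004*n,P-.004*n,P+.004*u):
  q=np.array([proj(c,p+.068*(np.cos(x)*u+np.sin(x)*v))*1.5 for x in a])
  print(q.min(0).round(1),q.max(0).round(1),"knobbox",(pbox(c,p)*1.5).round(1))
print((box(c,(255,212))[0]*1.5))
```

```text
[249.7 168.2] [514.  420.9] knobbox [337.  267.4 427.2 369. ]
[247.5 168.3] [516.3 424.9] knobbox [336.2 269.3 428.2 372.9]
[251.8 168.1] [511.8 417. ] knobbox [337.8 265.6 426.4 365.2]
[251.9 160. ] [517.3 414.9] knobbox [340.  260.1 430.7 361.4]
[339.75 270.75 425.25 366.75]
```

The projected dial and knob match the picture to within 2 px. I descend 5 cm and grip.

```bash
python3 -m jog '[[0,0,1.5,0,0,0,1],[0,0,2,0,0,0,1],[0,0,1,0,0,0,1],[0,0,0.5,0,0,0,1],[0,0,0,0,0,0,0.5],[0,0,0,0,0,0,0],[0,0,0,0,0,0,-0.5],[0,0,0,0,0,0,-1],[0,0,0,0,0,0,-1],[0,0,0,0,0,0,-1]]' 12
python3 - <<'E'
from ang import *
plan(P+.02*n,Rk(-.36))
E
```

```text
time: 16.9
ee_pos: [0.5624, -0.108, 0.0929]
eef_rot: [0.581, 0.756, 0.256, -0.158]
ft_force: [4.4, 0.1, -0.2]
width: 0.0394
pos [ 0.5624 -0.108   0.0929] t 16.9 shift cm [ 0.02 -0.03  0.04] rotvec [ 0.002  0.001 -0.001] rows>= 0.0
```

Gripped, at 39.4 mm width. I turn by 0.66 rad and then look.

```bash
python3 -m jog '[[0,0,0,0,0,0.06,-1],[0,0,0,0,0,0.1,-1],[0,0,0,0,0,0.1,-1],[0,0,0,0,0,0.1,-1],[0,0,0,0,0,0.1,-1],[0,0,0,0,0,0.1,-1],[0,0,0,0,0,0.1,-1],[0,0,0,0,0,0,-1],[0,0,0,0,0,0,-1],[0,0,0,0,0,0,-1]]'
python3 - <<'E'
from ang import *
plan(P+.02*n,Rk(.3))
c=r.camera("wrist");pickle.dump(c,open("w7.pkl","wb"));crop(c,(150,0,400,260),3,"w7.png")
c=r.camera("top");crop(c,(185,140,305,225),6,"t7.png")
E
```

```text
time: 18.15
ee_pos: [0.5616, -0.1079, 0.0928]
eef_rot: [0.794, 0.527, 0.191, -0.233]
ft_force: [-5.1, -0.6, 5.3]
width: 0.0399
pos [ 0.5616 -0.1079  0.0928] t 18.15 shift cm [0.03 0.04 0.03] rotvec [ 0.    -0.001  0.001] rows>= 0.0
```

View pics/w7.png

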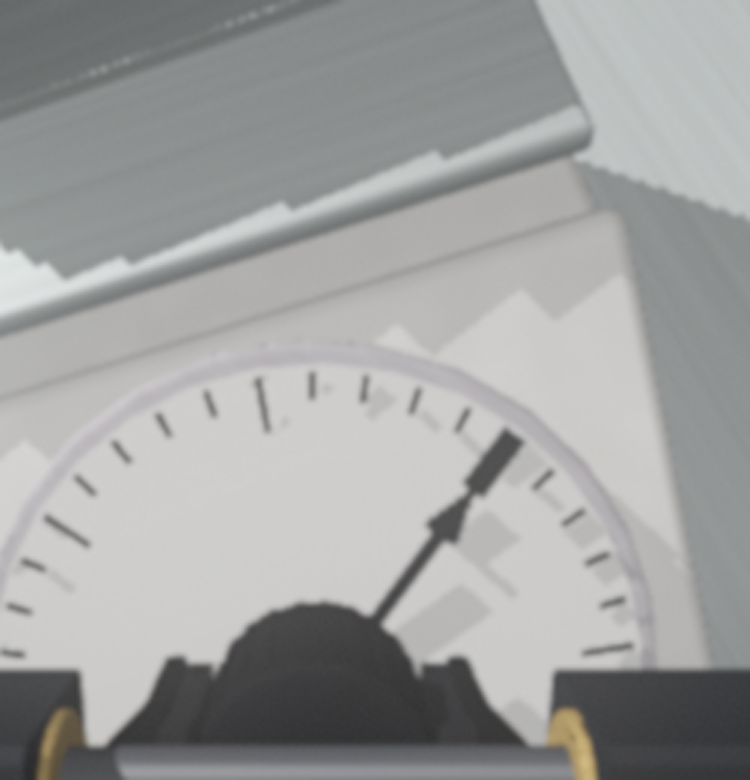

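The needle tip at (470,489) meets the inner end of the zero mark at (473,491). I check this in numbers, with perspective taken into account.

Run:
```python
from ang import *
c=pickle.load(open("w7.pkl","rb"))
k=lambda x,y:(150+x/3-.33,y/3-.33)
for p in (P,P+.002*v,P+.003*n):print([np.round(face(c,*k(x,y),p),3) for x,y in [(378,617),(447,522),(470,489),(473,491),(494,463),(515,435)]])
crop(c,(270,125,350,215),8,"w7c.png")
```

```text
[array([0.02 , 0.928]), array([0.043, 0.908]), array([0.05 , 0.903]), array([0.05 , 0.917]), array([0.057, 0.915]), array([0.063, 0.914])]
[array([0.018, 0.863]), array([0.041, 0.879]), array([0.049, 0.877]), array([0.049, 0.892]), array([0.055, 0.893]), array([0.062, 0.895])]
[array([0.021, 0.892]), array([0.043, 0.891]), array([0.051, 0.888]), array([0.051, 0.902]), array([0.057, 0.902]), array([0.063, 0.903])]
```

View pics/w7c.png

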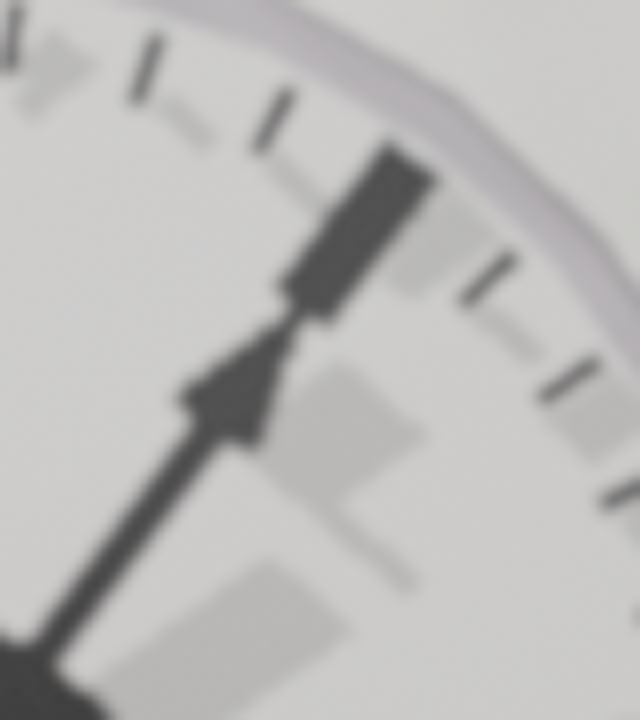

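View pics/t7.png

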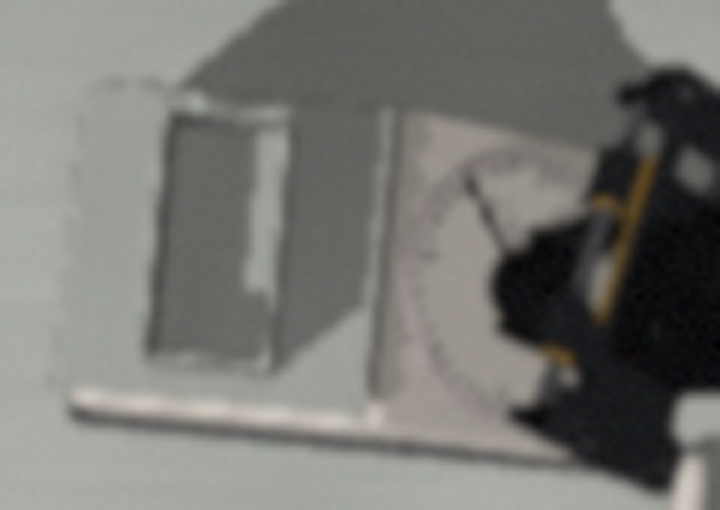

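The error is about 0.015 rad (0.7 mm). I release and back off along the axis.

```bash
python3 -m jog '[[0,0,0,0,0,0,-0.3],[0,0,0,0,0,0,0.2],[0,0,0,0,0,0,0.8],[0,0,0,0,0,0,1],[0,0,0,0,0,0,1],[0,0,-1,0,0,0,1],[0,0,-2.5,0,0,0,1],[0,0,-4,0,0,0,1],[0,0,-4,0,0,0,1],[0,0,-3,0,0,0,1],[0,0,-1,0,0,0,1],[0,0,0,0,0,0,1],[0,0,0,0,0,0,1]]'
python3 - <<'E'
from ang import *
c=r.camera("wrist");pickle.dump(c,open("w8.pkl","wb"));crop(c,(130,0,380,260),3,"w8.png")
E
```

```text
time: 19.88
ee_pos: [0.5526, -0.1954, 0.2187]
eef_rot: [0.795, 0.527, 0.19, -0.234]
ft_force: [-0.3, 0.7, -0.2]
width: 0.087
```

View pics/w8.png

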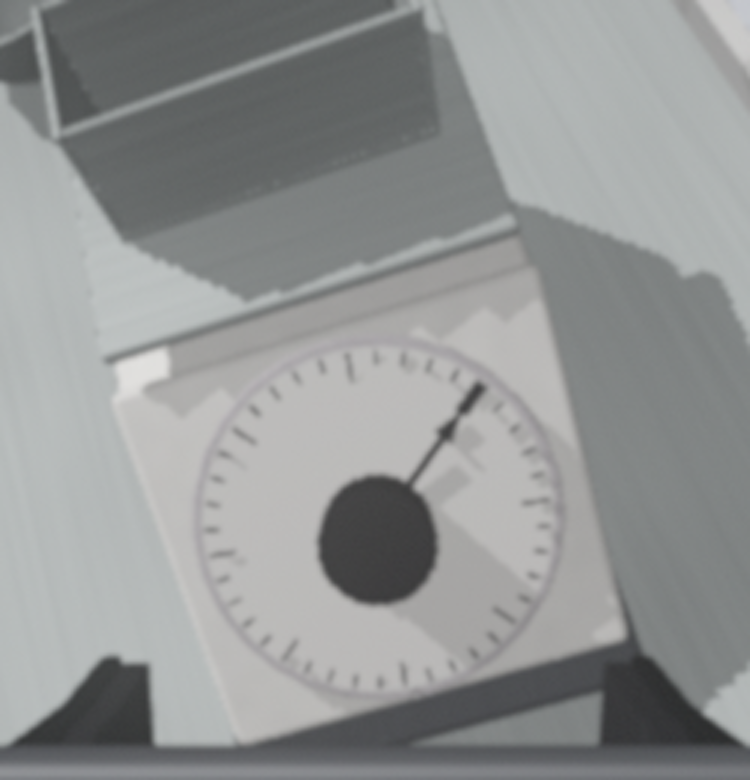

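The needle and zero mark are in line, with the tip at about (457,413) at the mark's inner end. The knob is free and the dish stands upright. One last check on the bystanders and the stillness, then I hand in.

Run:
```python
from ang import *
c=r.camera("wrist");c2=pickle.load(open("w8.pkl","rb"));print("still diff",np.abs(c["frame"].astype(int)-c2["frame"]).mean())
c=r.camera("top");old=pickle.load(open("top.pkl","rb"));crop(c,(0,0,512,384),1.5,"t8.png")
for t in ["bowl_mid","jar_mid","tin_mid","spatula_grip","banana_mid"]:
    print(t,[(np.round(d["rect"]),round(d["score"],2)) for d in r.search_frame(c,t)[:1]])
print(r.read_state()["time"],r.read_state()["ft_force"])
```

```text
still diff 0.6174485948350694
bowl_mid [(array([120., 205., 152., 237.]), 0.65)]
jar_mid [(array([132., 138., 154., 158.]), 0.94)]
tin_mid [(array([364., 137., 396., 161.]), 0.65)]
spatula_grip [(array([282., 214., 308., 294.]), 0.84)]
banana_mid [(array([310., 118., 337., 175.]), 0.92)]
20.275 [-0.73128732 -0.36379449  0.09796336]
```

View pics/t8.png

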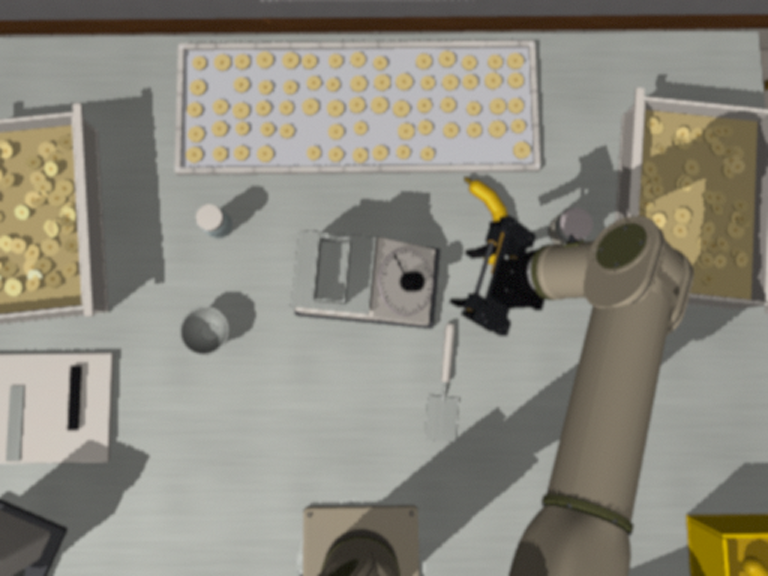

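```bash
python3 -c "
from bench import r
print(r.close_job())"
```

```text
the job is handed in; nothing more can be done
None
```

The dish stands upright and released near the middle of the platform, and the scale now reads zero with it on. I lowered the dish until it bore on the platform and released it. I then gripped the knob along its axis, turned the dial about 0.66 rad clockwise, let go and backed off. I handed in at about 20 s of the 64 s; the hand-in reports no verdict.

**Last checks:**
- **Needle and zero mark:** measured with the knob still gripped, the two were about 0.015 rad apart (about 0.7 mm at the tip, against the 3 mm limit). After I let go I only checked this by eye, and they were still in line.
- **Stillness and contact:** two wrist pictures taken one after the other were practically the same, and the gripper was clear of the scale and the dish.
- **Bystanders:** in the last top view they all stood about where they started. Part of the banana was hidden by the gripper there.

**Disagreements:**
- The dark base of the scale did not fit the stated outline by about 12–15 mm.
- Early estimates of the dial's height disagreed by about 14 mm between cameras.

Close wrist views settled both. The platform centre was confirmed, and the dial and knob matched to about 2 px before I gripped the knob.

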